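# Check an empty candle jar with the probe through the sliding guide

## Robot

A 6-joint arm with a two-finger parallel gripper is mounted at the origin on the work surface. World frame = base frame: x ahead of the robot, y to its left, z up, the work surface at z = 0. Lengths are in m, angles in degrees, forces in N, time in s.
With the tool pointing down it reaches from about 0.275 to 0.75 m from the base axis. Payload 10.2 kg.
Tool frame: the origin (TCP) lies between the finger pads; the fingertips stand 19 mm ahead of it and the grasp point (between the pads) is the TCP; z points along the fingers, y is the line along which they close (so a half turn about z gives the same grasp; the last joint's range is limited). The gripper opens to 88 mm and grips with 3 to 60 N. Pads are 18 mm wide; open, the fingers measure 123 mm over their backs; the gripper's body (75 mm by 187 mm) begins 45 mm behind the grasp point.
Start: joints at [62.601, 17.928, 85.812, -0, 76.261, -12.8], TCP at [0.132, 0.508, 0.258] pointing down, gripper open.
Joint ranges: [-168.41, 168.41], [-55.51, 124.54], [10.69, 146.95], [-70.63, 250.63], [1, 178], [-165.06, 165.06]. Speed limits (degrees/s): [136.94, 136.94, 172.46, 180, 180, 180].

## Interface

Orientations are given as a 3x3 rotation matrix whose columns are the frame's x, y, z axes.
In Python, from plant import bot, viewer, close_job, get_obs gives the robot as it stands (bot), with the cameras (viewer), the job as plain functions and the readings as plain functions.
- The arm moves only by the shell command python3 inch.py 'ROWS' [OPENING]. ROWS is a JSON list of rows, 1 to 12 of them, each of 4 numbers: dx, dy, dz in m, then a turn about the tool's z in degrees; each row is the pose to reach, as a shift and turn from the pose commanded when the command began, along the tool's axes at that moment; what a row does not reach only later rows make up. A row lasts 1/10 s, in which the tool goes at most 0.05 m and 8.59 degrees, less where a joint would pass 70% of its speed; a pose out of reach is approached as far as the arm can. OPENING is the finger opening in m, set as the command begins (- or left out keeps the last). The fingers move at their own pace and stop on an object; the grip force is fixed at half the most. Time passes only in rows, so rows that do not move let the fingers close. It prints the time, the measured TCP pose, the force, the opening and the grip force at its end.
- get_obs(): the state, without advancing time (a new reading comes with each control period).
- viewer.get_image(name): name is "scene" or "top" or "wrist"; returns a dict with "frame" (420x560x3 uint8, red, green, blue), "fx", "fy", "cx", "cy" (pixels), "k1" (the pictures are not rectified: a ray, as slopes to the right and down, at radius r is drawn at 1 + k1 r^2 times it, then the intrinsics apply), "rvec" (rotation vector, rad) and "tvec" (3), from world to camera coordinates, as OpenCV has them. Camera axes: x right, y down, z forward; pixel columns grow to the right and rows downward; lengths in m; the calibration is good to about 2 mm. A picture is of the moment at which its call begins. There is no depth.
- close_job(): hands the job in; it is judged then, once.
The state is a dict: "t": time; "qpos": joint angles; "joint_velocities": joint speeds; "tau": joint torques, N m; "ee_pos": TCP position; "ee_rot": TCP orientation; "contact_force": force on the tool from outside, world axes, zero at the start; "moment": the same for the moment, N m; "width": finger opening in m; "gripper_force": force on a finger pad.
Only numpy, scipy, OpenCV 4.12 (cv2) and the standard library are available. Lean on these libraries where they do the work, as an engineer would, in place of code of your own. Each camera call takes 0.05 s, during which the arm holds its last target. There are 200 camera calls.

## Task

Slide the blue guide along its rail until its white hole stands over the middle of the amber jar, and lock it there by turning the red clamp knob clockwise (seen from above) to its stop. Then take the probe by its black handle out of its stand and lower its rod through the white hole, upright and centred, touching neither the hole nor the jar, until the red band is level with the top of the white plate. Finish while still holding it there, still; do not shift the jar, and leave the other things on the table where they are.

Things in the scene. Friction and masses are not known exactly. Their poses are not given: they have to be found in the camera images.
- fixture: Jar fixture, fixed to the table: plywood base 200 (x) by 300 (y) by 12 mm, two dark strips 10 mm high along y as a track for the jar, and at the +x side an aluminium rail along y, top 132 mm up, on two posts. Origin: centre of the base's underside. z up; the guide slides along its y. In its frame the rail is at x = +60 mm, the middle of track and guide hole at x = -45 mm.
- guide (a joint): Slide of the blue guide along the fixture's +y axis, 0 to 0.160 m; slides with about 2 N while the clamp is loose, held fast by friction (some 10 N) when the clamp is at its stop. It starts at 0 to 0.040 m and always has to go to +y to reach the jar.
- guide_arm: The guide's arm, moving with the slide: a blue bar 30 mm wide and 12 mm thick from the slide block out over the track, ending in a white plate 56 x 56 x 12 mm with the bore, 20 mm in diameter, through its middle; plate top 134 mm, underside 122 mm above the table. Axes parallel to the fixture's. Origin at table height, 45 mm to +x of the bore's axis: for the hole use guide_mouth.
- guide_mouth (a point): Centre of the bore at the white plate's top face. Axes parallel to the fixture's; z up along the bore.
- clamp (a joint): Angle of the red clamp knob, rad: 0 loose, grows clockwise seen from above, stop at 1.25 (locked). Starts at 0 to 0.15. It needs about 0.15 N m to turn, 0.3 near the stop, and stays where it is left. From about 0.9 on it holds the guide.
- clamp_grip (a point): Grip point of the red knob on the slide block, on its upright axis, 181 mm above the table, 105 mm to the fixture's +x of the bore. Its grip is a bar 42 mm long along this frame's x (fixture's x at joint 0), 14 mm thick; bar top 7 mm above this point, disc (44 mm across) 23 mm below. The frame turns with the knob: clockwise, its yaw falls. It rides on the guide and can push it.
- jar: The empty amber glass jar, open at the top, loose in the fixture's track: outside diameter 76 mm, inside 69 mm, 85 mm tall, floor 6 mm thick. Origin: centre of its underside, 12 mm above the table.
- jar_rim (a point): Centre of the jar's mouth, 97 mm above the table (25 mm below the white plate's underside).
- stand: Plywood probe stand, fixed to the table: foot 90 x 90 mm, two side walls and a top plate 80 x 80 mm, its top 130 mm above the table, with a 14 mm hole in the middle in which the probe hangs by the shoulder of its handle. Origin: centre of the foot's underside.
- probe: The probe, loose, 60 to 130 g: steel rod 10 mm in diameter, 115 mm long; above it a square black handle 22 x 22 mm, 70 mm tall (115 to 185 mm above the tip). Origin: centre of the rod's tip; z up along the rod, x and y square to the handle's sides. It starts upright in the stand, tip 15 mm above the table.
- probe_band (a point): Middle of the red band (10 mm wide) on the rod, 85 mm above the tip; when it is level with the plate's top the tip is inside the jar, 31 mm above its floor.
- probe_grip (a point): Point on the probe's axis inside the black handle, 155 mm above the tip, 30 mm below the handle's top: good for gripping.
- candle_a: Bystander: white candle in a glass jar, 74 mm in diameter, 86 mm tall; origin under its centre.
- candle_b: Bystander: white candle like candle_a.
- candle_c: Bystander: white candle like candle_a.
- tin_a: Bystander: brass candle tin with lid, 71 mm in diameter, 50 mm tall; origin under its centre.
- tin_b: Bystander: dark candle tin like tin_a.
- cap_jar: Bystander: clear glass storage jar with black cap, 84 mm in diameter, 130 mm tall; origin under its centre.
- wick_pot: Bystander: small aluminium pot, 30 mm in diameter, 26 mm tall, standing on the fixture's base between the track and the rail.

How it is judged (in metres and radians):
On the way, in this order (a step that is already met when the one before it is completed fails the run):
1. the guide hole stands over the middle of the jar and the clamp is turned home, the probe still in its stand (horizontal distance between guide_mouth and jar_rim below 0.008 m and value of joint clamp above 1.1 rad and horizontal distance between probe and stand below 0.02 m), for 0.2 s.
2. the probe is lifted clear of its stand, its tip above the white plate (height (world z) of probe above 0.136 m and contact force between the fingers and probe above 1 N), for 0.1 s.
At the end, for the whole second after the job is handed in: The gripper holds the probe still and upright (0.06 rad), band within 6 mm of the white plate's top level and 4 mm of the bore's axis, touching neither guide nor jar; guide hole within 8 mm of the jar's axis, clamp past 1.1 rad (horizontal distance between probe_band and guide_mouth below 0.004 m and z of probe_band in the frame of guide_mouth between -0.006 and 0.006 m and angle between probe's own z axis and vertical below 0.06 rad and linear speed of probe below 0.02 m/s and contact force between the fingers and probe above 1 N and contact force between probe and guide_arm below 0.2 N and contact force between probe and jar below 0.2 N and horizontal distance between guide_mouth and jar_rim below 0.008 m and value of joint clamp above 1.1 rad); the arm keeps its last pose, push and grip.
It fails at once if the probe touches the guide arm or its bore (contact force between probe and guide_arm above 0.5 N).
It fails at once if the probe touches the jar (contact force between probe and jar above 0.5 N).
It fails at once if the jar is shifted by more than 10 mm (distance of jar from where it was at the start of the episode above 0.01 m).
It fails at once if a bystander is shifted by more than 20 mm (distance of any of candle_a, candle_b, candle_c, tin_a, tin_b, cap_jar, wick_pot from where it was at the start of the episode above 0.02 m).
It also fails if it takes over 67 s, if anything falls off the work surface, if the arm or the gripper's body presses on something with over 40 N, if the wrist force passes 120 N, or if a joint passes its speed limit or range.

## Working session

There is one attempt and no reset: what is moved stays moved. The work goes in short steps, Python scripts to look and compute and a shell command to move; the robot and the scene stay as the last step left them, time stands still between calls to the robot, and variables do not carry over. Pictures are saved under pics/ and viewed, at most 10 in all, crops included, and the job is handed in when it is done.

```bash
ls; mkdir -p pics; cat > h.py <<'E'
import numpy as np, cv2
from plant import bot, viewer, close_job, get_obs
def cam(n):
    c=viewer.get_image(n); c['R']=cv2.Rodrigues(np.array(c['rvec'],float))[0]; c['t']=np.array(c['tvec'],float); c['o']=-c['R'].T@c['t']; return c
def ray(c,p):
    d=np.array([(p[0]-c['cx'])/c['fx'],(p[1]-c['cy'])/c['fy']]); u=d.copy()
    for _ in range(30): u=d/(1+c['k1']*(u@u))
    v=c['R'].T@np.array([u[0],u[1],1]); return v/np.linalg.norm(v)
def onz(c,p,z):
    v=ray(c,p); return c['o']+v*(z-c['o'][2])/v[2]
def tri(c1,p1,c2,p2):
    a,b=ray(c1,p1),ray(c2,p2); A=np.array([a,-b]).T
    s=np.linalg.lstsq(A,c2['o']-c1['o'],rcond=None)[0]
    x,y=c1['o']+a*s[0],c2['o']+b*s[1]; return (x+y)/2,np.linalg.norm(x-y)
def proj(c,P):
    q=c['R']@np.array(P)+c['t']; u=q[:2]/q[2]; u=u*(1+c['k1']*(u@u)); return np.array([u[0]*c['fx']+c['cx'],u[1]*c['fy']+c['cy']])
def save(c,n): cv2.imwrite('pics/'+n,cv2.cvtColor(c['frame'],cv2.COLOR_RGB2BGR))
E
python3 - <<'E'
from h import *
for n in('scene','top','wrist'):
    c=cam(n); save(c,n+'0.png'); print(n,c['o'].round(3),c['fx'],c['k1'],c['R'][2].round(2))
o=get_obs(); print(o['t'],o['ee_pos'],o['ee_rot'],o['width'])
E
```

```text
inch.py
pics
plant.py
scene [ 1.269 -0.511  0.987] 453.3671150369429 -0.03420962983011633 [-0.55  0.43 -0.71]
top [0.37  0.034 1.4  ] 431.06973056444065 -0.13980313566040387 [ 0.17 -0.01 -0.99]
wrist [0.053 0.529 0.384] 290.34102730203386 -0.06159932769270719 [ 0.3  -0.08 -0.95]
0.15 [0.13226545 0.50790945 0.25731827] [[-9.67724222e-01  2.52011274e-01 -3.84730616e-04]
 [ 2.52011516e-01  9.67723869e-01 -8.41712403e-04]
 [ 1.60191986e-04 -9.11502027e-04 -9.99999572e-01]] 0.0881855462198581
```

View pics/scene0.png

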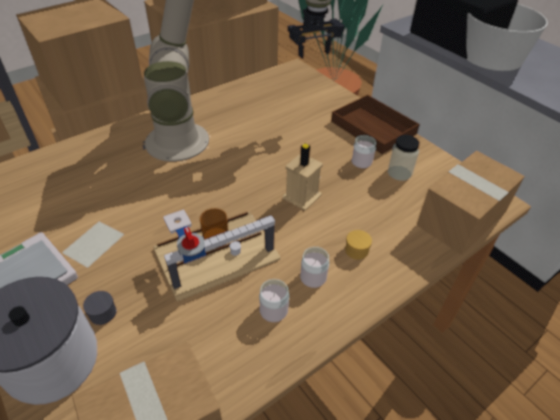

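View pics/top0.png

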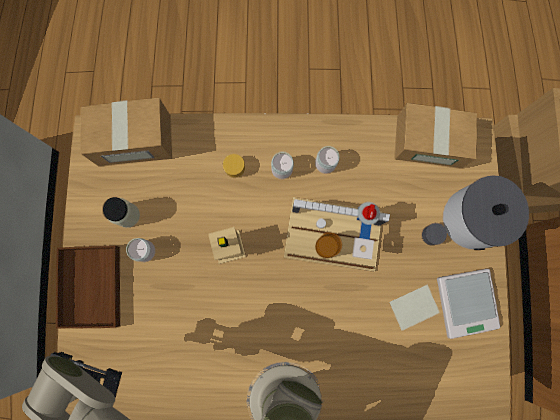

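The top view shows the plate at (364,248), the red knob at (371,212), the amber jar at (327,245) and the probe handle at (222,241). World x points up in the picture and y points left. The scene view shows the plate at (178,222), the knob at (190,240), the jar at (213,222) and the handle at (305,154).

```bash
python3 - <<'E'
from h import *
T=cam('top');S=cam('scene')
for n,a,b,z in (('plate',(364,248),(178,222),.134),('knob',(371,211),(190,240),.188),('jar',(327,245),(213,220),.097),('handle',(222,241),(305,147),.2)):
    print(n,tri(T,a,S,b),onz(T,a,z))
for p in((293,200),(388,217)): print('rail',onz(T,p,.132))
o=get_obs();R=np.array(o['ee_rot']);c=cam('wrist');print('cam in tool',R.T@(c['o']-o['ee_pos']),R.T@c['R'].T)
E
python3 inch.py '[[-0.4,-0.44,-0.06,-6.6],[-0.4,-0.44,-0.06,-6.6],[-0.4,-0.44,-0.06,-6.6],[-0.4,-0.44,-0.06,-6.6],[-0.4,-0.44,-0.06,-6.6],[-0.4,-0.44,-0.06,-6.6],[-0.4,-0.44,-0.06,-6.6],[-0.4,-0.44,-0.06,-6.6],[-0.4,-0.44,-0.06,-6.6],[-0.4,-0.44,-0.06,-6.6],[-0.4,-0.44,-0.06,-6.6],[-0.4,-0.44,-0.06,-6.6]]'
cat >> h.py <<'E'
def to(P,yaw=None):
    o=get_obs(); R=np.array(o['ee_rot']); a=np.degrees(np.arctan2(R[1,0],R[0,0]))
    print('t',round(o['t'],2),'pos',np.round(o['ee_pos'],4),'yaw(tool x)',round(a,2),'rows', np.round(R.T@(np.array(P)-o['ee_pos']),4), None if yaw is None else round((a-yaw+180)%360-180,2),'F',np.round(o['contact_force'],1))
E
python3 -c "
from h import *
to((.5,-.2,.33),172)"
```

```text
t: 1.5
ee_pos: [0.409, -0.0208, 0.3181]
ee_rot: [[-0.99, 0.14, 0.001], [0.14, 0.99, -0.0], [-0.001, -0.0, -1.0]]
contact_force: [0.6, 0.6, -0.3]
width: 0.0883
gripper_force: 0.0
t 1.5 pos [ 0.409  -0.0208  0.3181] yaw(tool x) 171.95 rows [-0.1152 -0.1646 -0.0118] -0.05 F [ 0.6  0.6 -0.3]
```

```bash
python3 inch.py '[[-0.115,-0.165,-0.012,0],[-0.115,-0.165,-0.012,0],[-0.115,-0.165,-0.012,0],[-0.115,-0.165,-0.012,0],[-0.115,-0.165,-0.012,0],[-0.115,-0.165,-0.012,0],[-0.115,-0.165,-0.012,0]]'
python3 -c "
from h import *
c=cam('wrist');save(c,'w1.png');to((.5,-.2,.33),172)
for n,p in dict(plate=(.472,-.23,.134),knob=(.575,-.244,.188),jar=(.485,-.127,.097)).items(): print(n,proj(c,p))"
```

```text
t: 2.2
ee_pos: [0.4992, -0.197, 0.3299]
ee_rot: [[-0.99, 0.138, -0.0], [0.138, 0.99, 0.0], [0.0, 0.0, -1.0]]
contact_force: [-1.0, 0.6, -0.2]
width: 0.0884
gripper_force: 0.0
t 2.25 pos [ 0.4992 -0.1968  0.3301] yaw(tool x) 172.07 rows [-0.0013 -0.003   0.0001] 0.07 F [0.3 0.4 0.3]
plate [247.18424404 168.88961068]
knob [245.75333462 275.66630354]
jar [333.8630858  162.35970462]
```

View pics/w1.png

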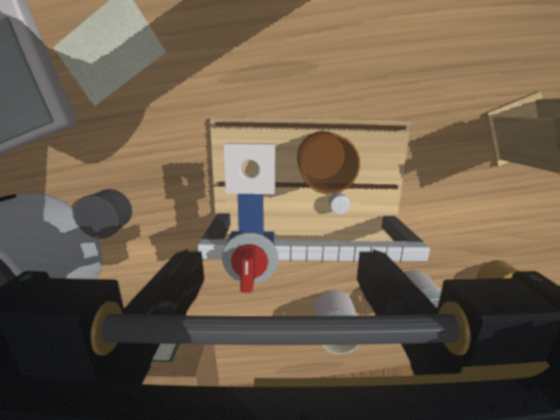

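The wrist view shows the plate at about (250,168) with its bore at (250,167). The jar's outline is centred near (329,162), and the red knob bar runs from (248,255) to (247,290). The wick pot is at (339,204).

```bash
python3 - <<'E'
from h import *
c=cam('wrist');f=c['frame'];hsv=cv2.cvtColor(f,cv2.COLOR_RGB2HSV)
def big(m):
    k=max(cv2.findContours(m.astype(np.uint8),cv2.RETR_EXTERNAL,cv2.CHAIN_APPROX_NONE)[0],key=cv2.contourArea);return k
roi=np.zeros(f.shape[:2],bool);roi[135:200,215:285]=1
pl=big(roi&(hsv[...,1]<60)&(hsv[...,2]>130));r=cv2.minAreaRect(pl);print(r);bx=cv2.boxPoints(r)
for z in(.134,):
    q=np.array([onz(c,p,z) for p in bx]);print(q.round(4),q.mean(0).round(4),np.linalg.norm(np.diff(q,axis=0),axis=1))
roi[:]=0;roi[120:205,285:370]=1
j=big(roi&((hsv[...,0]<15)&(hsv[...,1]>150)&(hsv[...,2]>45)));print('jar',cv2.boundingRect(j),cv2.fitEllipse(j))
roi[:]=0;roi[225:310,215:285]=1
rd=roi&((hsv[...,0]<6)|(hsv[...,0]>174))&(hsv[...,1]>150)&(hsv[...,2]>60)
k=big(rd);print('red',cv2.boundingRect(k))
cr=cv2.resize(f[120:310,205:385],None,fx=3.15,fy=3.15,interpolation=cv2.INTER_CUBIC);cv2.imwrite('pics/c1.png',cr[...,::-1])
E
```

```text
((248.99996948242188, 168.49998474121094), (50.99999237060547, 51.99999237060547), 90.0)
[[ 0.4401 -0.2513  0.134 ]
 [ 0.4482 -0.1949  0.134 ]
 [ 0.5054 -0.2032  0.134 ]
 [ 0.497  -0.2627  0.134 ]] [ 0.4727 -0.228   0.134 ] [0.05695703 0.05776428 0.0600571 ]
jar (301, 133, 43, 45) ((322.7914733886719, 153.77359008789062), (38.58584976196289, 42.47504425048828), 152.4005584716797)
red (232, 245, 35, 47)
```

View pics/c1.png

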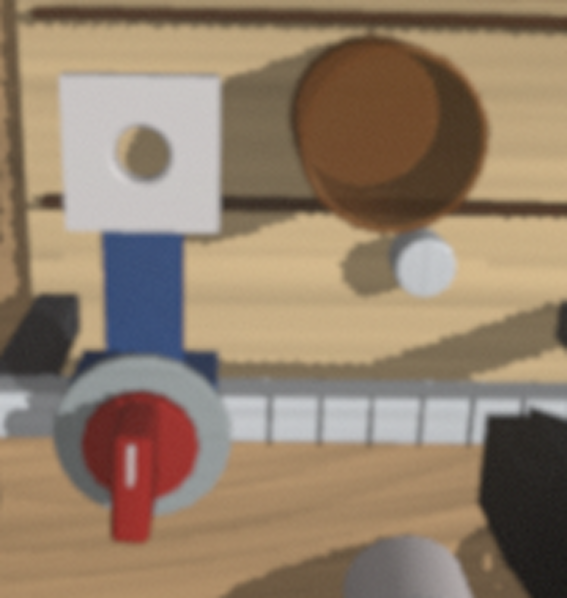

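The crop shows the rim outline of the jar (right extreme (488,134), bottom (388,232), top (375,37)) with its floor shifted up-left. The knob bar's top face runs from (133,435) to (131,540) in the crop, nearly aligned with the fixture's x.

```bash
python3 - <<'E'
from h import *
c=cam('wrist');T=cam('top');print(c['o'])
P=lambda u,v:(205+u/3.15,120+v/3.15)
a,b=onz(c,P(135,435),.188),onz(c,P(131,540),.188);print('bar',a,b,np.linalg.norm(a-b),(a+b)/2)
for n,p in dict(r=(488,134),b=(391,232),t=(375,37),l=(294,120),tr=(445,60),br=(462,195)).items(): print(n,onz(c,P(*p),.097).round(4))
print('hole top', onz(c,P(141,153),.134))
a,b=onz(c,(215,122),.022),onz(c,(405,126.5),.022);d=b-a;print('yaw',np.degrees(np.arctan2(-d[0],d[1])),a,b)
f=c['frame'].astype(int)
# strip line fit
m=(f.sum(2)<200);pts=[]
for x in range(225,400,5):
    y=115+np.argmin(f[115:135,x].sum(1)); pts.append(onz(c,(x,y),.022)[:2])
pts=np.array(pts);v=cv2.fitLine(pts.astype(np.float32),cv2.DIST_HUBER,0,.01,.01).ravel();print(v)
E
```

```text
[ 0.41838995 -0.18521695  0.45707679]
bar [ 0.55509472 -0.23799951  0.188     ] [ 0.59485658 -0.24651042  0.188     ] 0.0406625266134939 [ 0.57497565 -0.24225496  0.188     ]
r [ 0.4898 -0.0945  0.097 ]
b [ 0.5246 -0.1363  0.097 ]
t [ 0.4466 -0.1355  0.097 ]
l [ 0.4739 -0.1701  0.097 ]
tr [ 0.4588 -0.1094  0.097 ]
br [ 0.5131 -0.1064  0.097 ]
hole top [ 0.47227172 -0.22700207  0.134     ]
yaw -9.06298526446864 [ 0.41665033 -0.27990992  0.022     ] [ 0.46032597 -0.00610122  0.022     ]
[ 0.15380748  0.9881008   0.4405079  -0.14340281]
```

```bash
python3 -c "
from h import *
to((.5755,-.243,.25),168)"
```

```text
t 2.4 pos [ 0.4993 -0.197   0.3303] yaw(tool x) 172.07 rows [-0.0818 -0.035   0.0803] 4.07 F [ 0.5 -0.1  0.5]
```

```bash
python3 inch.py '[[-0.04,-0.018,0.02,2],[-0.082,-0.035,0.05,4],[-0.082,-0.035,0.08,4],[-0.082,-0.035,0.08,4],[-0.082,-0.035,0.08,4]]'
python3 - <<'E'
from h import *
c=cam('wrist');save(c,'w2.png');to((.5755,-.243,.183),168);print(proj(c,(.5755,-.243,.188)))
E
```

```text
t: 2.9
ee_pos: [0.5756, -0.2435, 0.251]
ee_rot: [[-0.978, 0.207, 0.0], [0.207, 0.978, -0.0], [-0.0, -0.0, -1.0]]
contact_force: [-0.5, 0.2, -0.1]
width: 0.0885
gripper_force: 0.0
t 2.95 pos [ 0.5758 -0.2437  0.2522] yaw(tool x) 168.03 rows [0.0006 0.0007 0.0692] 0.03 F [-0.  -0.7  0.6]
[280.20479639 233.91261282]
```

View pics/w2.png

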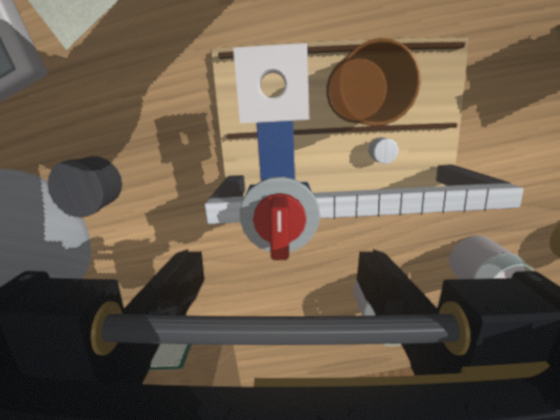

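The bar of the knob (mark at (280,222), far end at (280,258)) lies centred between the fingers and is aligned with the tool. The bore is at (273,84).

```bash
python3 - <<'E'
from h import *
c=cam('wrist');o=get_obs();R=np.array(o['ee_rot']);Rc=R.T@c['R'].T;tc=R.T@(c['o']-o['ee_pos'])
a=np.radians(172.07);R1=np.array([[np.cos(a),np.sin(a),0],[np.sin(a),-np.cos(a),0],[0,0,-1]])
c1=dict(c);c1['o']=np.array([.4993,-.197,.3302])+R1@tc;c1['R']=(R1@Rc).T
for n,p,q in(('bar far end',(246.6,291.4),(280,258)),('bore',(249.8,168.6),(273,84))): print(n,tri(c1,p,c,q))
to((.5755,-.243,.183),168)
E
```

```text
bar far end (array([ 0.59986225, -0.24839588,  0.17914522]), np.float64(0.0003172744408891131))
bore (array([ 0.47276665, -0.22733875,  0.12927376]), np.float64(0.0001661965693145984))
t 3.0 pos [ 0.5759 -0.2438  0.2526] yaw(tool x) 168.03 rows [0.0008 0.0008 0.0696] 0.03 F [-0.1 -1.4  0.2]
```

```bash
python3 inch.py '[[0,0,0.03,0],[0,0,0.055,0],[0,0,0.068,0],[0,0,0.068,0]]' && python3 inch.py '[[0,0,0,0],[0,0,0,0],[0,0,0,0],[0,0,0,0],[0,0,0,0],[0,0,0,0]]' 0.005; python3 -c "
from h import *
y=np.radians(-8.85);d=.0955*np.array([-np.sin(y),np.cos(y),0])
to(np.array(get_obs()['ee_pos'])+d)"
```

```text
t: 3.4
ee_pos: [0.5755, -0.2438, 0.1818]
ee_rot: [[-0.978, 0.208, -0.001], [0.208, 0.978, 0.0], [0.001, 0.0, -1.0]]
contact_force: [-0.0, 0.5, 0.7]
width: 0.0883
gripper_force: 0.0
t: 4.0
ee_pos: [0.5758, -0.244, 0.1818]
ee_rot: [[-0.978, 0.208, 0.0], [0.208, 0.978, -0.0], [-0.0, -0.0, -1.0]]
contact_force: [0.9, -1.3, -0.2]
width: 0.0423
gripper_force: 0.0
t 4.0 pos [ 0.5758 -0.244   0.1818] yaw(tool x) 168.0 rows [ 0.0052  0.0954 -0.    ] None F [ 0.9 -1.3 -0.2]
```

```bash
python3 inch.py '[[0,0,0,0],[0,0,0,0],[0,0,0,0],[0,0,0,0],[0,0,0,0],[0,0,0,0]]'
```

```text
t: 4.6
ee_pos: [0.5758, -0.2441, 0.1817]
ee_rot: [[-0.978, 0.208, -0.0], [0.208, 0.978, -0.0], [0.0, -0.0, -1.0]]
contact_force: [-0.5, -2.1, -0.4]
width: 0.0136
gripper_force: 30.0
```

```bash
python3 inch.py '[[0.0005,0.008,0,0],[0.001,0.02,0,0],[0.002,0.034,0,0],[0.0026,0.048,0,0],[0.0034,0.062,0,0],[0.004,0.076,0,0],[0.0047,0.087,0,0],[0.0052,0.0955,0,0],[0.0052,0.0955,0,0],[0.0052,0.0955,0,0]]'
python3 - <<'E'
from h import *
o=get_obs();p=np.array(o['ee_pos']);y=np.radians(-8.85);ex=np.array([np.cos(y),np.sin(y),0]);print(p-.105*ex)
T=cam('top');save(T,'top2.png');c=cam('wrist');save(c,'w3.png')
E
```

```text
t: 5.6
ee_pos: [0.5905, -0.1492, 0.1817]
ee_rot: [[-0.978, 0.208, -0.0], [0.208, 0.978, 0.001], [0.0, 0.001, -1.0]]
contact_force: [-0.4, 0.9, 0.5]
width: 0.0139
gripper_force: 30.0
[ 0.48676686 -0.13300704  0.18169263]
```

View pics/w3.png

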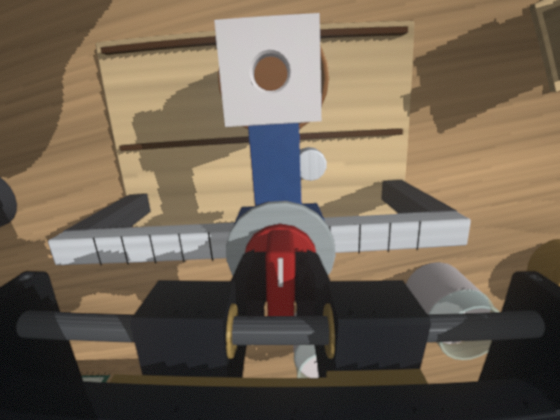

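The knob is gripped and the guide has moved. The plate is now over the jar with its bore at (270,71), and an amber sliver of the jar shows at the plate's right edge, at about (327,78).

```bash
python3 - <<'E'
from h import *
c=cam('wrist');f=c['frame']
y=np.radians(-8.85);ey=np.array([-np.sin(y),np.cos(y),0]);ex=np.array([np.cos(y),np.sin(y),0])
J=np.array([.4864,-.133,.097])
print('pred jar right',proj(c,J+.038*ey),'left',proj(c,J-.038*ey), 'bot left',proj(c,J-.038*ey-[0,0,.085]))
for r in(70,78,86):print(r,f[r,204:226].tolist()[::3],f[r,316:334].tolist()[::2])
print('bore',onz(c,(270,71),.134))
for col in(329,328): print('right edge -> along y',(onz(c,(col,78),.097)-J)@ey, onz(c,(col,78),.097))
E
python3 - <<'E'
import cv2,numpy as np
a=cv2.imread('pics/w3.png')[0:140,180:360];b=cv2.imread('pics/top2.png')[180:280,280:400]
cv2.imwrite('pics/c3.png',np.vstack([cv2.resize(a,(450,350),interpolation=3),cv2.resize(b,(450,250),interpolation=3)]))
E
```

```text
pred jar right [327.61779273  74.29396346] left [215.53303958  81.16897257] bot left [234.25157673  90.59325367]
70 [[194, 169, 130], [195, 170, 132], [194, 169, 130], [193, 169, 130], [185, 162, 125], [170, 159, 148], [203, 199, 198], [202, 199, 198]] [[206, 202, 201], [205, 201, 201], [151, 144, 138], [79, 64, 50], [105, 77, 55], [138, 101, 69], [170, 138, 103], [183, 161, 123], [181, 159, 121]]
78 [[124, 109, 84], [115, 102, 79], [116, 101, 81], [115, 101, 79], [115, 100, 79], [133, 115, 101], [202, 199, 198], [203, 200, 198]] [[206, 202, 201], [207, 203, 203], [168, 162, 158], [83, 68, 56], [93, 71, 54], [128, 93, 65], [159, 123, 90], [181, 158, 120], [185, 163, 125]]
86 [[113, 100, 77], [114, 100, 78], [114, 100, 78], [115, 101, 81], [115, 102, 81], [113, 91, 72], [198, 193, 191], [205, 201, 200]] [[206, 202, 202], [207, 203, 202], [171, 165, 162], [88, 73, 62], [113, 83, 58], [135, 99, 67], [165, 137, 103], [186, 163, 126], [189, 165, 127]]
bore [ 0.48723516 -0.13291125  0.134     ]
right edge -> along y 0.03890331483407457 [ 0.49475079 -0.09492817  0.097     ]
right edge -> along y 0.03822524126660246 [ 0.49461511 -0.09559329  0.097     ]
```

View pics/c3.png

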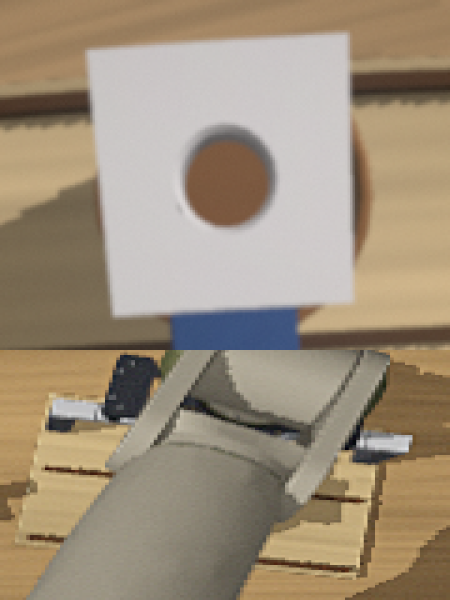

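The bore is at (0.487,-0.133) and the jar's right edge lies 38 mm from it, so they agree within about 1 mm. Next I turn the clamp.

```bash
python3 inch.py '[[0,0,0,4],[0,0,0,11],[0,0,0,19],[0,0,0,27],[0,0,0,35],[0,0,0,43],[0,0,0,51],[0,0,0,58],[0,0,0,63],[0,0,0,67],[0,0,0,70],[0,0,0,70]]'; python3 inch.py '[[0,0,0,0],[0,0,0,0]]';python3 -c "
from h import *
o=get_obs();print(o['moment'],o['qpos']);to((.59,-.149,.25),99.5)"
```

```text
t: 6.95
ee_pos: [0.5905, -0.1498, 0.1817]
ee_rot: [[-0.139, 0.99, 0.0], [0.99, 0.139, -0.0], [-0.0, 0.0, -1.0]]
contact_force: [-0.9, 1.0, -0.3]
width: 0.0141
gripper_force: 30.0
t: 7.15
ee_pos: [0.5905, -0.1498, 0.1817]
ee_rot: [[-0.14, 0.99, 0.0], [0.99, 0.14, -0.0], [-0.0, 0.0, -1.0]]
contact_force: [0.2, 0.8, -0.8]
width: 0.0139
gripper_force: 30.0
[-0.02248916  0.03298939  0.39306067] [-2.52333339e+01  3.20922613e+01  7.63201905e+01 -1.20513523e-02
  7.15792159e+01 -3.32845090e+01]
t 7.15 pos [ 0.5905 -0.1498  0.1817] yaw(tool x) 98.05 rows [ 0.0008 -0.0004 -0.0683] -1.45 F [ 0.2  0.8 -0.8]
```

```bash
python3 inch.py '[[0,0,0,2],[0,0,0,3],[0,0,0,3]]';python3 -c "
from h import *
o=get_obs();print(o['moment']);to((.59,-.149,.25),99.5)"
```

```text
t: 7.45
ee_pos: [0.5905, -0.1498, 0.1817]
ee_rot: [[-0.088, 0.996, 0.0], [0.996, 0.088, -0.001], [-0.001, -0.0, -1.0]]
contact_force: [-0.1, -0.1, 0.4]
width: 0.0147
gripper_force: 30.0
[-0.15360146  0.09676944  0.71707866]
t 7.45 pos [ 0.5905 -0.1498  0.1817] yaw(tool x) 95.05 rows [ 0.0008 -0.0005 -0.0683] -4.45 F [-0.1 -0.1  0.4]
```

```bash
python3 inch.py '[[0,0,0,0],[0,0,0,0],[0,0,0,0],[0,0,0,0],[0,0,0,0],[0,0,0,0],[0,0,0,0]]' 0.06; python3 inch.py '[[0,0,-0.01,0],[0,0,-0.04,0],[0,0,-0.09,0],[0,0,-0.14,0],[0,0,-0.148,0],[0,0,-0.148,0]]' ;python3 -c "
from h import *
to((.45,.17,.33),172)
c=cam('wrist');save(c,'w4.png')
f=c['frame'];print(c['o'])"
```

```text
t: 8.15
ee_pos: [0.5905, -0.1495, 0.1817]
ee_rot: [[-0.087, 0.996, -0.0], [0.996, 0.087, 0.0], [0.0, -0.0, -1.0]]
contact_force: [0.8, 0.6, 0.4]
width: 0.06
gripper_force: 0.0
t: 8.75
ee_pos: [0.5908, -0.1496, 0.3318]
ee_rot: [[-0.087, 0.996, 0.003], [0.996, 0.087, -0.002], [-0.002, 0.003, -1.0]]
contact_force: [0.5, -0.0, -0.1]
width: 0.0596
gripper_force: 0.0
t 8.75 pos [ 0.5908 -0.1496  0.3318] yaw(tool x) 95.0 rows [ 0.3307 -0.1124  0.0007] -77.0 F [ 0.5 -0.  -0.1]
[ 0.58385704 -0.06727461  0.45850166]
```

View pics/w4.png

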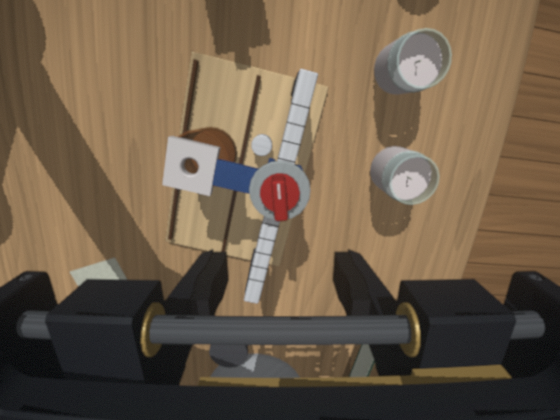

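The view shows the knob bar from about (279,183) to (282,218), turned roughly square to the arm. The bore is at (190,166) with the jar beneath and slightly beyond the plate at (212,145).

```bash
python3 - <<'E'
from h import *
c=cam('wrist');f=c['frame'];hsv=cv2.cvtColor(f,cv2.COLOR_RGB2HSV)
roi=np.zeros(f.shape[:2],bool);roi[130:200,155:222]=1
m=(roi&(hsv[...,1]<50)&(hsv[...,2]>130)).astype(np.uint8)
k=max(cv2.findContours(m,cv2.RETR_EXTERNAL,cv2.CHAIN_APPROX_NONE)[0],key=cv2.contourArea)
r=cv2.minAreaRect(k);q=np.array([onz(c,p,.134) for p in cv2.boxPoints(r)]);print(r,'plate',q.mean(0),np.linalg.norm(np.diff(q,axis=0),axis=1))
a,b=onz(c,(279,183),.188),onz(c,(282,218),.188);d=a-b;print('bar yaw',np.degrees(np.arctan2(d[1],d[0])),np.linalg.norm(d),(a+b)/2)
J=np.array([.4866,-.133,.097])
print('jar outline pred',[proj(c,J+.038*np.array([np.cos(t),np.sin(t),0])).round(1).tolist() for t in np.radians([30,60,90,120])])
cr=cv2.resize(f[110:235,150:320],None,fx=4,fy=4,interpolation=3);
for t in np.radians(range(0,360,10)):
    p=(proj(c,J+.038*np.array([np.cos(t),np.sin(t),0]))-[150,110])*4+2; cv2.circle(cr,tuple(int(x) for x in p),2,(0,255,0),-1)
cv2.imwrite('pics/c4.png',cr[...,::-1])
E
```

```text
((189.1682891845703, 166.21463012695312), (53.220394134521484, 51.61400604248047), 12.094757080078125) plate [ 0.48663289 -0.13263668  0.134     ] [0.059776   0.05794285 0.05979251]
bar yaw 99.68094446522278 0.03535232892759939 [ 0.59117264 -0.1474042   0.188     ]
jar outline pred [[224.6, 148.7], [213.5, 136.2], [198.0, 130.7], [182.4, 133.7]]
```

View pics/c4.png

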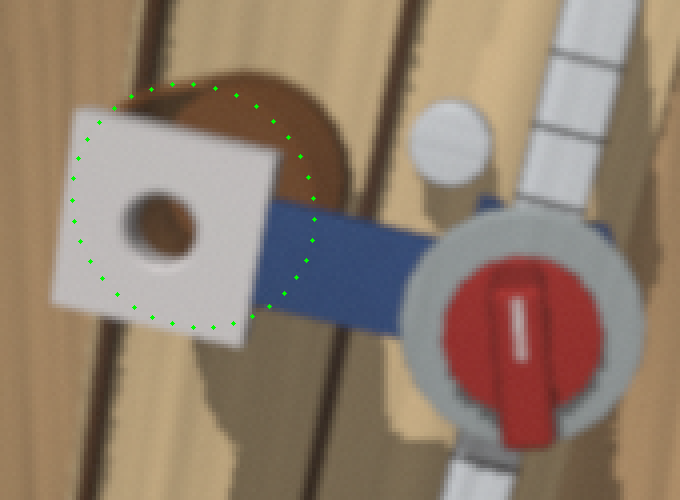

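```bash
python3 inch.py '[[0.04,-0.012,0,-8],[0.08,-0.025,0,-16],[0.12,-0.04,0,-24],[0.16,-0.055,0,-32],[0.2,-0.07,0,-40],[0.24,-0.08,0,-48],[0.28,-0.095,0,-56],[0.32,-0.11,0,-64],[0.33,-0.112,0,-72],[0.33,-0.112,0,-77],[0.33,-0.112,0,-77],[0.33,-0.112,0,-77]]' 0.085; python3 -c "
from h import *
c=cam('wrist');save(c,'w5.png');to((.487,.182,.25),172);print(c['o'])"
```

```text
t: 10.05
ee_pos: [0.45, 0.1693, 0.3287]
ee_rot: [[-0.99, 0.142, -0.002], [0.142, 0.99, -0.0], [0.002, -0.001, -1.0]]
contact_force: [0.6, -0.8, 0.2]
width: 0.0852
gripper_force: 0.0
t 10.1 pos [0.4502 0.1692 0.3289] yaw(tool x) 171.84 rows [-0.0348  0.018   0.0789] -0.16 F [ 0.2 -0.   0.1]
[0.36959579 0.18116658 0.4557493 ]
```

View pics/w5.png

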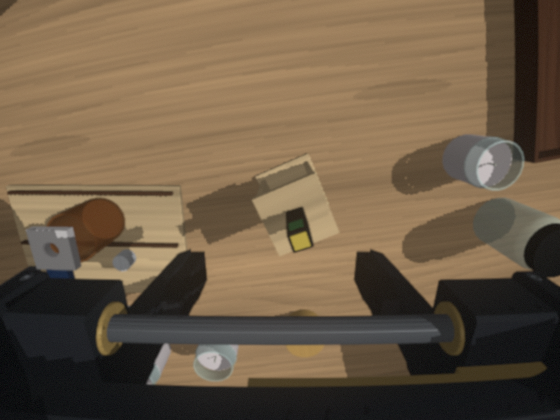

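The crop shows the predicted rim circle lying on the jar's visible back rim, with the plate centred on it and the knob at its stop. The stand view shows the handle's yellow-topped end at (300,241), its black side from (286,208) to (313,250), and the stand's plate around (296,213).

```bash
python3 - <<'E'
from h import *
c=cam('wrist');f=c['frame'];hsv=cv2.cvtColor(f,cv2.COLOR_RGB2HSV)
roi=np.zeros(f.shape[:2],bool);roi[195:262,275:325]=1
def blob(m):
    k=max(cv2.findContours((roi&m).astype(np.uint8),cv2.RETR_EXTERNAL,cv2.CHAIN_APPROX_NONE)[0],key=cv2.contourArea);return k,cv2.minAreaRect(k)
k,r=blob((hsv[...,0]>20)&(hsv[...,0]<35)&(hsv[...,1]>150)&(hsv[...,2]>110));q=np.array([onz(c,p,.2) for p in cv2.boxPoints(r)]);print('yellow',r,q.round(4),q.mean(0),np.linalg.norm(np.diff(q,axis=0),axis=1))
k2,r2=blob(((hsv[...,2]<75))|((hsv[...,0]>20)&(hsv[...,0]<35)&(hsv[...,1]>150)));print('all',r2,cv2.boundingRect(k2),cv2.approxPolyDP(cv2.convexHull(k2),3,True).squeeze().tolist())
d=q[1]-q[0];print('yaws',np.degrees(np.arctan2(d[1],d[0]))%90)
h=cv2.approxPolyDP(cv2.convexHull(k2),3,True).squeeze()
for p in h: print(p,onz(c,p,.2).round(4))
T=cam('top');g=cv2.cvtColor(T['frame'],cv2.COLOR_RGB2HSV);m=np.zeros(g.shape[:2],np.uint8);m[225:258,205:240]=((g[...,0]>20)&(g[...,0]<35)&(g[...,1]>170)&(g[...,2]>110))[225:258,205:240]
n,_,st,ce=cv2.connectedComponentsWithStats(m);i=1+np.argmax(st[1:,4]);print(st[i],ce[i],'top ray',onz(T,ce[i],.2)); print('tri',tri(c,r[0],T,ce[i]))
for r in range(228,256,2): print(f[r,280:322:2].sum(1).tolist() if 0 else ' '.join('%3d'%v for v in f[r,280:322:2].max(1)))
E
```

```text
yellow ((300.1499938964844, 240.4500274658203), (14.862703323364258, 16.4438419342041), 71.56504821777344) [[0.4812 0.1746 0.2   ]
 [0.478  0.19   0.2   ]
 [0.4933 0.1929 0.2   ]
 [0.4967 0.1772 0.2   ]] [0.48730448 0.1836769  0.2       ] [0.01574434 0.01558244 0.01602466]
all ((297.10089111328125, 228.38671875), (39.92473602294922, 21.45586585998535), 75.3791275024414) (286, 207, 27, 43) [[301, 207], [312, 244], [296, 249], [288, 236], [286, 212]]
yaws 11.742757812836572
[301 207] [0.4537 0.1886 0.2   ]
[312 244] [0.4926 0.1946 0.2   ]
[296 249] [0.4957 0.1786 0.2   ]
[288 236] [0.4809 0.1727 0.2   ]
[286 212] [0.4566 0.1741 0.2   ]Traceback (most recent call last):
  File "<stdin>", line 12, in <module>
    return _wrapfunc(a, 'argmax', axis=axis, out=out, **kwds)
    return bound(*args, **kwds)
ValueError: attempt to get argmax of an empty sequence
```

```bash
python3 inch.py '[[-0.017,0.009,0.02,-8],[-0.035,0.018,0.045,-15],[-0.035,0.018,0.065,-20],[-0.035,0.018,0.065,-20],[-0.035,0.018,0.065,-20]]'; cat >> h.py <<'E'
def yellow(c,roi=None):
    g=cv2.cvtColor(c['frame'],cv2.COLOR_RGB2HSV); m=((g[...,0]>20)&(g[...,0]<35)&(g[...,1]>150)&(g[...,2]>100)).astype(np.uint8)
    out=[cv2.minAreaRect(k) for k in cv2.findContours(m,cv2.RETR_EXTERNAL,cv2.CHAIN_APPROX_NONE)[0] if cv2.contourArea(k)>80]
    return [r for r in out if roi is None or (roi[0]<r[0][0]<roi[1] and roi[2]<r[0][1]<roi[3])]
E
python3 - <<'E'
from h import *
c=cam('wrist');save(c,'w6.png')
o=get_obs();R=np.array(o['ee_rot']);Rc=R.T@c['R'].T;tc=R.T@(c['o']-o['ee_pos'])
a=np.radians(171.84);R1=np.array([[np.cos(a),np.sin(a),0],[np.sin(a),-np.cos(a),0],[0,0,-1]])
c1=dict(c);c1['o']=np.array([.36960,.18117,.45575]);c1['R']=(R1@Rc).T
print(proj(c,(.4873,.1837,.2)))
for r in yellow(c):
    q=np.array([onz(c,p,.2) for p in cv2.boxPoints(r)]);d=q[1]-q[0];print(r,q.mean(0).round(4),np.linalg.norm(np.diff(q,axis=0),axis=1).round(4),np.degrees(np.arctan2(d[1],d[0]))%90,tri(c1,(300.15,240.45),c,r[0]))
to((.4873,.1837,.17),-168.3)
E
```

```text
t: 10.7
ee_pos: [0.4874, 0.1822, 0.2653]
ee_rot: [[-0.979, -0.205, 0.0], [-0.205, 0.979, 0.0], [-0.0, -0.0, -1.0]]
contact_force: [1.0, -0.0, -0.2]
width: 0.0851
gripper_force: 0.0
[281.92044056 232.95511585]
((286.0, 233.0), (20.0, 12.0), 90.0) [0.4868 0.1866 0.2   ] [0.0085 0.0156 0.0087] 11.744991640229117 (array([0.47646318, 0.18378491, 0.22416226]), np.float64(0.0006714116306924638))
t 10.75 pos [0.4876 0.1823 0.2659] yaw(tool x) -168.16 rows [0.0001 0.0014 0.0959] 0.14 F [ 0.5 -0.9  0.1]
```

```bash
python3 - <<'E'
from h import *
c=cam('wrist');o=get_obs();R=np.array(o['ee_rot']);Rc=R.T@c['R'].T
a=np.radians(171.84);R1=np.array([[np.cos(a),np.sin(a),0],[np.sin(a),-np.cos(a),0],[0,0,-1]])
c1=dict(c);c1['o']=np.array([.36960,.18117,.45575]);c1['R']=(R1@Rc).T
g=cv2.cvtColor(c['frame'],cv2.COLOR_RGB2HSV)
for r in range(216,252,3): print(r,' '.join('%d/%d/%d'%tuple(v) for v in g[r,266:302:3]))
roi=np.zeros(g.shape[:2],bool);roi[212:256,258:308]=1
m=roi&(g[...,0]>15)&(g[...,0]<38)&(g[...,1]>140)&(g[...,2]>45)
k=max(cv2.findContours(m.astype(np.uint8),0,1)[0],key=cv2.contourArea);r=cv2.minAreaRect(k);print(r)
q=np.array([onz(c,p,.2) for p in cv2.boxPoints(r)]);print(q.mean(0),np.linalg.norm(np.diff(q,axis=0),axis=1),tri(c1,(300.15,240.45),c,r[0]))
E
```

```text
216 19/86/157 18/94/46 20/85/45 20/83/46 18/87/44 20/102/45 23/87/47 22/102/45 23/91/45 18/83/46 19/86/104 19/86/187
219 18/85/144 17/78/46 19/91/45 19/81/44 18/81/47 18/102/45 16/80/48 18/69/48 19/76/47 17/78/46 19/87/85 19/86/190
222 18/86/145 19/105/46 24/144/87 24/140/93 24/140/93 24/139/88 24/142/86 24/146/122 24/150/129 24/137/104 19/80/86 19/86/193
225 19/90/151 19/107/50 25/149/113 24/150/119 24/146/119 24/147/120 24/150/119 24/152/178 24/154/186 24/152/146 17/82/87 19/86/195
228 18/86/160 19/95/51 24/147/113 24/150/117 24/153/117 24/149/118 24/146/119 24/152/134 24/153/180 24/143/130 19/78/91 18/88/195
231 19/85/165 19/103/52 25/153/110 24/148/119 24/150/119 24/151/118 24/153/117 24/150/122 24/153/180 24/149/127 20/80/92 19/86/198
234 18/89/166 19/110/51 24/147/113 24/149/118 24/148/119 24/149/118 24/148/119 24/150/131 24/154/186 24/144/129 20/80/92 19/86/195
237 19/85/165 19/105/51 24/149/113 24/151/118 24/149/118 24/148/119 24/148/119 24/153/152 25/153/185 24/145/127 19/82/103 19/85/194
240 18/86/164 19/110/51 24/150/114 24/149/120 24/148/119 24/149/118 24/153/117 24/153/173 24/153/187 24/141/112 18/84/103 18/88/191
243 18/95/155 18/110/58 22/133/75 23/134/76 22/124/78 22/133/75 23/126/81 24/142/115 24/145/120 22/119/79 16/99/111 16/101/166
246 16/102/160 16/102/152 17/103/149 16/102/152 16/103/153 16/103/153 16/102/153 16/100/150 16/102/147 16/102/147 16/101/157 16/103/158
249 16/102/175 17/102/173 17/102/168 16/102/163 16/102/160 16/101/159 16/104/160 16/101/159 16/103/163 16/100/164 16/104/165 16/101/164
((282.0, 232.5), (21.0, 22.0), 90.0)
[0.48754955 0.18383502 0.2       ] [0.01562155 0.01637457 0.01602581] (array([0.48749409, 0.18383312, 0.19996509]), np.float64(7.298253209160603e-05))
```

Two views give the handle top at (0.4875, 0.1838, 0.200), which matches the stated height.

```bash
python3 inch.py '[[0,0.0015,0.03,0],[0,0.0015,0.07,0],[0,0.0015,0.0955,0],[0,0.0015,0.0955,0],[0,0.0015,0.0955,0]]' && python3 inch.py '[[0,0,0,0],[0,0,0,0],[0,0,0,0],[0,0,0,0],[0,0,0,0],[0,0,0,0],[0,0,0,0],[0,0,0,0],[0,0,0,0],[0,0,0,0],[0,0,0,0]]' 0.012; python3 -c "
from h import *
to((.4875,.1838,.30))"
```

```text
t: 11.3
ee_pos: [0.4877, 0.1839, 0.1709]
ee_rot: [[-0.978, -0.207, 0.002], [-0.207, 0.978, 0.0], [-0.002, -0.0, -1.0]]
contact_force: [0.8, -0.0, 0.6]
width: 0.0852
gripper_force: 0.0
t: 12.4
ee_pos: [0.4871, 0.1839, 0.1692]
ee_rot: [[-0.978, -0.208, -0.0], [-0.208, 0.978, -0.0], [0.0, -0.0, -1.0]]
contact_force: [0.2, -0.3, 0.0]
width: 0.0219
gripper_force: 30.0
t 12.4 pos [0.4871 0.1839 0.1692] yaw(tool x) -168.0 rows [-4.000e-04 -1.000e-04 -1.308e-01] None F [ 0.2 -0.3  0. ]
```

```bash
python3 inch.py '[[0,0,-0.01,0],[0,0,-0.04,0],[0,0,-0.08,0],[0,0,-0.12,0],[0,0,-0.15,0],[0,0,-0.155,0],[0,0,-0.155,0]]'; python3 -c "
from h import *
to((.4869,-.1328,.325))"
```

```text
t: 13.1
ee_pos: [0.487, 0.1839, 0.3247]
ee_rot: [[-0.978, -0.208, 0.001], [-0.208, 0.978, 0.0], [-0.001, -0.0, -1.0]]
contact_force: [-0.5, 0.2, -1.0]
width: 0.0218
gripper_force: 30.0
t 13.1 pos [0.487  0.1839 0.3247] yaw(tool x) -167.99 rows [ 6.600e-02 -3.097e-01 -3.000e-04] None F [-0.5  0.2 -1. ]
```

```bash
python3 inch.py '[[0.002,-0.01,0,0],[0.007,-0.035,0,0],[0.015,-0.07,0,0],[0.0235,-0.11,0,0],[0.032,-0.15,0,0],[0.0405,-0.19,0,0],[0.049,-0.23,0,0],[0.0567,-0.266,0,0],[0.062,-0.291,0,0],[0.0653,-0.3065,0,0],[0.066,-0.3097,0,0],[0.066,-0.3097,0,0]]'; python3 inch.py '[[0,0,0,0],[0,0,0,0]]'; python3 - <<'E'
from h import *
c=cam('wrist');save(c,'w7.png');to((.4869,-.1328,.2032))
o=np.array(get_obs()['ee_pos'])
print('tip pred',proj(c,o-[0,0,.1542]),'band',proj(c,o-[0,0,.0692]),'plate corners',[proj(c,np.array([.4869,-.1328,.134])+[a,b,0]) for a,b in((.028,.028),(-.028,-.028))],'bore',proj(c,(.4869,-.1328,.134)))
g=cv2.cvtColor(c['frame'],cv2.COLOR_RGB2HSV)
b=proj(c,(.4869,-.1328,.134)).astype(int);x,y=b
m=((g[...,1]<70)&(g[...,2]>110)).astype(np.uint8)
for r in range(y-45,y+60,3): print('%3d'%r,''.join('#' if v else '.' for v in m[r,x-60:x+61:2]),' ',''.join('R' if (h<8 or h>172) and s>130 and v>60 else 'k' if v<45 else 'a' if s>140 and h<14 else '-' for h,s,v in g[r,x-60:x+61:2]))
E
```

```text
t: 14.3
ee_pos: [0.4867, -0.1325, 0.3237]
ee_rot: [[-0.978, -0.208, -0.001], [-0.208, 0.978, 0.001], [0.001, 0.001, -1.0]]
contact_force: [-1.3, 0.3, -0.5]
width: 0.0221
gripper_force: 30.0
t: 14.5
ee_pos: [0.487, -0.1318, 0.3243]
ee_rot: [[-0.978, -0.209, 0.0], [-0.209, 0.978, 0.0], [-0.0, 0.0, -1.0]]
contact_force: [0.9, 0.1, -0.4]
width: 0.0221
gripper_force: 30.0
t 14.55 pos [ 0.487  -0.1319  0.3243] yaw(tool x) -167.92 rows [ 0.0003 -0.0008  0.1211] None F [-0.2 -0.3 -0.7]
tip pred [279.7373425  198.19756419] band [279.70674602 230.67463076] plate corners [array([297.57456584, 216.81212961]), array([259.20882008, 159.50296019])] bore [278.98894335 189.03343779]
144 .............................................................   -------------------------------------------------------------
147 .............................................................   -------------------------------------------------------------
150 .............................................................   ---------------------------aaaaaaaaa-------------------------
153 ...............................
[... 3424 characters left out ...]
--------------------------------------------------
234 ...............#..................#..........................   -------------------------------------------------------------
237 ..............#..............................................   -----------------------kkkkkkkkkkkkkkkk----------------------
240 #...........###..............................................   -----------------------kkkkkkkkkkkkkkkkk---------------------
243 .............................................................   -----------------------kkkkkkkkkkkkkkkkk---------------------
246 .............................................................   -----------------------kkkkkkkkkkkkkkkkk---------------------
```

```bash
cat > m.py <<'E'
from h import *
def rodedges(c,rows,col):
    out=[]
    f=c['frame'].astype(float)
    for r in rows: out.append((r,[int(v) for v in f[r,col-12:col+13].sum(1)/3]))
    return out
def plate(c,guess,off=10):
    # fit the 4 plate edges by gradient search along normals, plate yaw -8.85
    y=np.radians(-8.85);ex=np.array([np.cos(y),np.sin(y),0]);ey=np.array([-np.sin(y),np.cos(y),0]);G=np.array(guess);res={}
    f=cv2.cvtColor(c['frame'],cv2.COLOR_RGB2GRAY).astype(np.float32);f=cv2.GaussianBlur(f,(3,3),0)
    for n,a,b in(('+y',ey,ex),('-y',-ey,ex),('-x',-ex,ey)):
        v=[]
        for s in np.arange(-.022,.0221,.002):
            d=np.arange(.022,.035,.00025);p=np.array([proj(c,G+a*t+b*s) for t in d],np.float32)
            I=cv2.remap(f,p[:,0],p[:,1],cv2.INTER_LINEAR).ravel();g=np.diff(I);i=np.argmin(g)
            if g[i]<-3:v.append(d[i])
        res[n]=(round(float(np.median(v)),5),round(float(np.std(v)),4),len(v))
    return res
E
python3 - <<'E'
from m import *
P=[]
for i in range(4): c=cam('wrist');P.append(get_obs()['ee_pos'])
P=np.array(P);print(P.round(4),c['o'])
print(plate(c,(.4869,-.1328,.134)))
for r,v in rodedges(c,range(190,240,3),280):print(r,v)
E
```

```text
[[ 0.487  -0.132   0.3243]
 [ 0.487  -0.1322  0.3243]
 [ 0.487  -0.1324  0.3243]
 [ 0.4869 -0.1324  0.3243]] [ 0.40721815 -0.14927828  0.45116735]
{'+y': (0.02725, 0.0004, 19), '-y': (0.02875, 0.0003, 21), '-x': (0.02825, 0.0003, 23)}
190 [215, 216, 201, 159, 115, 90, 86, 86, 88, 85, 87, 87, 87, 89, 86, 87, 88, 88, 94, 105, 133, 168, 200, 210, 211]
193 [209, 213, 213, 200, 170, 139, 108, 87, 77, 75, 75, 77, 74, 76, 79, 80, 86, 97, 111, 133, 163, 192, 205, 208, 210]
196 [209, 208, 210, 213, 210, 199, 181, 154, 122, 96, 87, 86, 90, 95, 106, 115, 129, 145, 167, 188, 203, 209, 208, 209, 209]
199 [209, 208, 208, 208, 209, 206, 192, 157, 112, 87, 86, 88, 91, 97, 105, 119, 144, 177, 202, 208, 210, 209, 208, 210, 209]
202 [209, 208, 208, 209, 208, 207, 190, 152, 108, 87, 84, 88, 91, 97, 103, 114, 136, 171, 199, 208, 212, 208, 209, 209, 209]
205 [210, 208, 209, 209, 209, 203, 181, 136, 97, 85, 86, 86, 90, 95, 104, 113, 132, 164, 193, 205, 209, 209, 210, 210, 209]
208 [209, 210, 209, 208, 210, 202, 173, 127, 91, 84, 85, 85, 88, 94, 104, 113, 128, 154, 187, 204, 209, 209, 209, 208, 210]
211 [13
[... 430 characters left out ...]
171, 199, 210, 213, 216, 208, 193]
223 [89, 90, 89, 90, 90, 88, 82, 77, 72, 67, 64, 61, 64, 67, 74, 84, 102, 127, 160, 193, 207, 212, 213, 205, 190]
226 [90, 91, 89, 91, 89, 82, 69, 59, 56, 58, 59, 60, 63, 66, 68, 68, 73, 88, 128, 173, 200, 208, 207, 199, 192]
229 [92, 90, 91, 90, 87, 77, 70, 71, 80, 85, 84, 88, 90, 95, 99, 104, 105, 103, 113, 150, 181, 187, 186, 186, 187]
232 [90, 89, 91, 90, 85, 82, 77, 80, 82, 84, 86, 87, 90, 96, 99, 108, 116, 121, 125, 142, 163, 172, 177, 179, 179]
235 [54, 57, 57, 54, 52, 50, 51, 50, 52, 52, 53, 51, 53, 56, 61, 62, 66, 72, 72, 79, 85, 93, 94, 94, 94]
238 [35, 36, 35, 36, 35, 36, 39, 37, 35, 36, 37, 37, 38, 39, 36, 36, 37, 34, 37, 36, 37, 37, 35, 38, 37]
```

```bash
python3 - <<'E'
from m import *
c=cam('wrist');o=get_obs();p=np.array(o['ee_pos']);R=np.array(o['ee_rot'])
g=cv2.cvtColor(c['frame'],cv2.COLOR_RGB2HSV)
for r in range(218,234): print(r,g[r,276:285:3].tolist())
for h in(.005,-.005): print('band edge',proj(c,p+R@[.005,0,.0692-h]))
print('handle bottom',proj(c,p+R@[.011,0,.0392]), 'tip near/far',proj(c,p+R@[.005,0,.1542]),proj(c,p+R@[-.005,0,.1542]))
to((.4864,-.1335,.2032))
E
```

```text
218 [[60, 3, 83], [90, 6, 88], [70, 7, 104]]
219 [[60, 3, 84], [90, 3, 86], [80, 7, 104]]
220 [[30, 3, 84], [45, 6, 87], [75, 5, 102]]
221 [[0, 0, 82], [0, 18, 87], [8, 10, 100]]
222 [[10, 18, 84], [5, 71, 86], [3, 53, 101]]
223 [[3, 61, 84], [1, 117, 89], [2, 113, 102]]
224 [[2, 104, 83], [3, 138, 89], [2, 149, 101]]
225 [[3, 130, 86], [2, 142, 88], [1, 150, 104]]
226 [[2, 138, 89], [2, 122, 92], [2, 142, 106]]
227 [[2, 129, 97], [4, 84, 91], [2, 102, 110]]
228 [[1, 111, 103], [0, 26, 89], [2, 45, 108]]
229 [[3, 74, 97], [60, 3, 88], [20, 8, 101]]
230 [[3, 29, 89], [75, 6, 90], [83, 10, 102]]
231 [[30, 3, 83], [75, 6, 88], [75, 10, 103]]
232 [[90, 3, 81], [75, 6, 89], [75, 10, 104]]
233 [[75, 6, 81], [60, 3, 86], [90, 10, 100]]
band edge [279.72617414 226.80441998]
band edge [279.73174792 221.78023892]
handle bottom [279.70035962 232.80904302] tip near/far [279.76351181 193.38000494] [279.77234369 202.92015476]
t 14.8 pos [ 0.4869 -0.1326  0.3243] yaw(tool x) -167.98 rows [ 0.0007 -0.0008  0.1211] None F [-1.1  0.7 -1. ]
```

```bash
python3 inch.py '[[0.0008,-0.0008,0.01,0],[0.0008,-0.0008,0.02,0],[0.0008,-0.0008,0.022,0],[0.0008,-0.0008,0.022,0]]'; python3 - <<'E'
from m import *
P=[]
for i in range(4): c=cam('wrist');P.append(get_obs()['ee_pos'])
P=np.array(P);print(P.round(4))
G=np.array([.4865,-.1335,.134]);print(plate(c,G),'bore',proj(c,G))
p=P[-1];R=np.array(get_obs()['ee_rot'])
print('rod near edge pred',proj(c,p+R@[.005,0,.1542]),proj(c,p+R@[.005,0,.12]))
x=int(round(proj(c,G)[0]));y=int(proj(c,G)[1])
for r,v in rodedges(c,range(y-14,y+40,2),x):print(r,v)
print(x);to((.4864,-.1335,.2032))
E
```

```text
t: 15.2
ee_pos: [0.4861, -0.1337, 0.3016]
ee_rot: [[-0.978, -0.208, -0.001], [-0.208, 0.978, 0.001], [0.001, 0.001, -1.0]]
contact_force: [-0.3, 0.0, -0.9]
width: 0.0217
gripper_force: 30.0
[[ 0.4863 -0.1337  0.3021]
 [ 0.4864 -0.1338  0.3024]
 [ 0.4864 -0.1338  0.3025]
 [ 0.4864 -0.1338  0.3025]]
{'+y': (0.028, 0.0004, 17), '-y': (0.028, 0.0013, 20), '-x': (0.028, 0.0004, 23)} bore [280.16195477 194.53722475]
rod near edge pred [279.86091302 193.40917197] [279.86365287 203.51097381]
180 [210, 208, 208, 209, 208, 209, 208, 210, 209, 209, 210, 208, 208, 209, 209, 209, 209, 209, 210, 209, 209, 208, 210, 211, 210]
182 [210, 208, 209, 210, 209, 208, 209, 209, 209, 210, 208, 209, 209, 209, 209, 211, 210, 209, 208, 210, 208, 210, 209, 210, 210]
184 [209, 209, 209, 209, 210, 209, 210, 209, 209, 205, 203, 200, 199, 198, 199, 202, 207, 208, 210, 208, 210, 209, 210, 209, 209]
186 [210, 210, 209, 209, 210, 207, 202, 193, 179, 161, 144, 136, 131, 128, 134, 144, 155, 171, 186, 199, 206, 209, 208, 210, 209]
188 [209, 208, 209, 209, 201, 182, 153, 124, 104, 91, 88, 88, 87, 86, 88, 88, 94, 102, 121,
[... 2071 characters left out ...]
, 209, 208, 209]
224 [91, 91, 92, 91, 91, 88, 79, 69, 63, 59, 58, 58, 59, 62, 64, 70, 87, 117, 154, 186, 206, 209, 209, 209, 208]
226 [90, 89, 90, 90, 89, 81, 70, 58, 57, 60, 64, 65, 66, 69, 69, 69, 72, 91, 131, 174, 203, 210, 210, 211, 207]
228 [89, 89, 90, 91, 87, 80, 66, 64, 67, 77, 80, 85, 86, 92, 95, 95, 92, 91, 117, 164, 198, 208, 211, 211, 210]
230 [88, 90, 88, 89, 83, 77, 71, 73, 81, 83, 84, 87, 90, 94, 100, 107, 112, 113, 123, 161, 195, 208, 211, 211, 205]
232 [89, 89, 89, 89, 86, 81, 79, 79, 83, 84, 85, 87, 90, 95, 100, 108, 115, 121, 131, 160, 193, 207, 210, 210, 201]
280
t 15.4 pos [ 0.4864 -0.1338  0.3025] yaw(tool x) -168.0 rows [-0.0001  0.0003  0.0993] None F [ 0.  -0.1 -0.3]
```

The plate edges lie symmetrically about (0.4865,-0.1335) and the rod axis is within 0.4 mm of it, so I lower the probe.

```bash
python3 inch.py '[[0,0.0003,0.005,0],[0,0.0003,0.015,0],[0,0.0003,0.027,0],[0,0.0003,0.039,0],[0,0.0003,0.051,0],[0,0.0003,0.063,0],[0,0.0003,0.075,0],[0,0.0003,0.086,0],[0,0.0003,0.094,0],[0,0.0003,0.098,0],[0,0.0003,0.0993,0],[0,0.0003,0.0993,0]]'; python3 inch.py '[[0,0,0,0],[0,0,0,0],[0,0,0,0]]'; python3 - <<'E'
from m import *
for i in range(3): c=cam('wrist');p=np.array(get_obs()['ee_pos']);print(p.round(4))
G=np.array([.4865,-.1335,.134]);print(plate(c,G),'bore',proj(c,G))
R=np.array(get_obs()['ee_rot'])
for h in(.005,0,-.005): print('band',proj(c,p+R@[.005,0,.0692-h]))
g=cv2.cvtColor(c['frame'],cv2.COLOR_RGB2HSV);x,y=[int(round(v)) for v in proj(c,G)]
for r in range(y-24,y+26,2): print('%3d'%r,''.join('R' if (h<8 or h>172) and s>110 else 'k' if v<45 else 'a' if s>90 else '#' if v>180 else '+' if v>120 else '.' for h,s,v in g[r,x-40:x+41]))
to((.4864,-.1335,.2032))
E
```

```text
t: 16.6
ee_pos: [0.4863, -0.1335, 0.2031]
ee_rot: [[-0.978, -0.208, 0.0], [-0.208, 0.978, -0.0], [-0.0, -0.0, -1.0]]
contact_force: [-0.0, -0.4, -0.7]
width: 0.0216
gripper_force: 30.0
t: 16.9
ee_pos: [0.4863, -0.1335, 0.2031]
ee_rot: [[-0.978, -0.208, 0.0], [-0.208, 0.978, -0.0], [-0.0, -0.0, -1.0]]
contact_force: [0.8, 0.4, -1.4]
width: 0.0218
gripper_force: 30.0
[ 0.4863 -0.1335  0.2031]
[ 0.4862 -0.1334  0.203 ]
[ 0.4862 -0.1334  0.203 ]
{'+y': (0.02825, 0.0019, 12), '-y': (0.02775, 0.0024, 17), '-x': (0.027, 0.0002, 23)} bore [279.76008717 231.03000017]
band [279.89173855 226.79806432]
band [279.89115982 224.22941726]
band [279.8906086  221.77376322]
207 aaaaaaa++#######################################################################+
209 aaaaaa++#########################################################################
211 aaaaa++##########################################################################
213 aaaa.+###########################################################################
215 aaaa++###########################################################################
217 aa
[... 1125 characters left out ...]
++++++######+..kkk.k.kkkkk.kkkkkkkkkkkkk.k.kkk.k..+###############++.aaa
245 ++###################+..kkkkkkkkkkkkkkkkkkkkkkkkkkkkkkk.k..+###############+.aaaa
247 #####################+..kkkkkkkkkkkkkkkkkkkkkkkkkkkkkkkkk..+###############++a.aa
249 ####++++############+..kkkkkkkkkkkkkkkkkkkkkkkkkkkkkkkkkkk..+#############+++++++
251 ++......+++++++++++++..kkkkkkkkkkkkkkkkkkkkkkkkkkkkkkkkkkk...+++++++++++++.....++
253 ...kk................kkkkkkkkkkkkkkkkkkkkkkkkkkkkkkkkkkkkkkk...............k.....
255 ..kkkkkkkkk.kkkkkkkkkkkkkkkkkkkkkkkkkkkkkkkkkkkkkkkkkkkkkkkkkkkkkkkkk..kk.k.k....
t 17.05 pos [ 0.4862 -0.1334  0.203 ] yaw(tool x) -168.0 rows [-0.0002 -0.0001 -0.0002] None F [-0.2  0.5 -1. ]
```

```bash
python3 -c "
from plant import bot, viewer, close_job, get_obs
print(close_job())"
```

```text
the job is handed in; nothing more can be done
None
```

The job is handed in (verdict not shown): guide centred over the jar to within about 1 mm, clamp turned to its stop, and the probe held still in the bore with its band level with the plate top, each within about 1 mm by the wrist camera.

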